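Lock the bangle drying spindle

ROBOT

A 6-joint arm with a two-finger parallel gripper is mounted at the origin on the work surface. World frame = base frame: x ahead of the robot, y to its left, z up, the work surface at z = 0. Lengths are in m, angles in rad, forces in N, time in s.
With the tool pointing down it reaches from about 0.35 to 0.775 m from the base axis. Payload 7.3 kg.
Tool frame: the origin (TCP) lies at the very end of the fingers, on their centre line; the grasp point (between the pads) lies 19 mm behind it; x points along the fingers, y is the direction in which the jaws open and shut, and the axes are right-handed (so a half turn about x gives the same grasp; the last joint's range is limited). The gripper opens to 92 mm and grips with 3 to 60 N. Pads are 19 mm wide; open, the fingers measure 130 mm over their backs; the gripper's body (75 mm by 190 mm) begins 47 mm behind the grasp point.
Start: joints at [-1.259, 0.342, 1.524, -0, 1.275, -0.146], TCP at [0.232, -0.471, 0.227] pointing down, gripper open.
Joint ranges: [-2.53, 2.53], [-0.77, 2.02], [0.04, 2.7], [-1, 4.14], [0.28, 2.66], [-3.11, 3.11]. Speed limits (rad/s): [2.57, 2.57, 3.14, 3.14, 3.14, 3.14].

INTERFACE

Orientations are given as [roll, pitch, yaw] about the fixed x, y, z axes, in that order (R = Rz(yaw) Ry(pitch) Rx(roll)).
In Python, from cell import robot gives the robot as it stands.
- The arm moves only by the tool play_rows, never from a script. Its argument "moves" is a list that holds one entry, the list of rows, each a list of 5 numbers: the shift along the tool's x, y, z in m, then the turn about the tool's x in degrees, then the opening, from -1 (shut) to 1 (fully open), so that 0 is half open. A call has exactly 10 rows; each row shifts and turns the pose as measured when the row begins, along the tool's axes as they then stand; what a row does not reach is not made up. A row lasts 1/10 s, in which the tool goes at most 50 mm and 8.59 degrees, less where a joint would pass 70% of its speed; a pose out of reach is approached as far as the arm can. A call with a gripper value outside its range is refused whole. The fingers move at their own pace and stop on an object; "grip_force" is the grip in N (left out, the last holds). Time passes only in rows, so rows that do not move let the fingers close, or fill a call up. It gives the time, the measured TCP pose, the force and the opening at its end, in the units of the state.
- robot.observe(): the state, without advancing time (a new reading comes with each control period).
- robot.read_camera(name): name is "scene" or "top"; returns the picture (420x560x3 uint8, red, green, blue); there is no depth.
- robot.get_calibration(name): a dict with "mtx" (3x3 intrinsics, pixels), "k1" (the pictures are not rectified: a ray, as slopes to the right and down, at radius r is drawn at 1 + k1 r^2 times it, then the intrinsics apply), "view" (4x4, takes a point from world to camera coordinates). Camera axes: x right, y up, looking along -z (the intrinsics and any distortion apply to the point x, -y, -z); pixel columns grow to the right and rows downward; lengths in m; the calibration is good to about 2 mm. A picture is of the moment at which its call begins. get_calibration takes no time and is no camera call.
- robot.hand_in(): hands the job in, once; it reports no verdict.
Trained networks look in the newest picture that a camera, given by its name, has taken for a name from the list of things; names that differ only in an ending like _2 or _b are one class to them, and where a whole thing is asked for, a point or a joint stands for the part that bears it (a point fixed in the world has none). Each returns a list of dicts, best first, with "score" (0 to 1); they miss things now and then, are a little off and sometimes report something else, mostly with a low value. They report only what shows in the picture. A call takes as long as a camera call. They do not tell look-alikes from the thing itself.
- robot.spot_in(camera, label): "point" ([column, row] in pixels, amid what is visible of it).
The state is a dict: "time": time; "qpos": joint angles; "qvel": joint speeds; "joint_efforts": joint torques, N m; "tool_pos": TCP position; "tool_rot": TCP orientation; "contact_force": force on the tool from outside, world axes, zero at the start; "torque": the same for the moment, N m; "opening": finger opening in m.
Only numpy, scipy, OpenCV 4.12 (cv2) and the standard library are available. Lean on these libraries where they do the work, as an engineer would, in place of code of your own. Each camera call takes 0.05 s, during which the arm holds its last target.

TASK

Turn the drying spindle by its crank until the crank stands straight up, which lines up the shaft's hidden cross-hole with the hole in the top of the grey lock housing. Then take the long slim pin with the straight round grip from the wooden rack, push it down through the hole until its collar sits on the housing, and let go.

Things in the scene. Friction and masses are not known exactly. Their poses are not given: they have to be found in the camera images.
- spindle (a joint): Angle (rad) of the horizontal shaft with its crank and drum of painted bangles. 0: crank straight up, cross-hole vertical; positive: crank leans to lock_hole's -x (robot's) side, where it starts at 0.7 to 1.4. Range -1.6 to 1.6. Dry friction of 0.12 N m holds it where left; no spring. The cross-hole, 20 mm square, takes the pin within about 0.2 rad of 0.
- crank_grip (a point): Middle of the crank's dark wooden handle, a round bar 18 mm thick, 66 mm long, fixed parallel to the shaft. It moves on a circle of radius 70 mm about the shaft's axis, 102.5 mm from the hole along the shaft (lock_hole's -y side). The flat crank arm (18 mm wide) is 60 to 70 mm from the hole; the handle's outer end is free. The axes turn with the shaft.
- lock_hole (a point): Centre of the mouth of the 20 mm round hole in the flat top (64 x 60 mm) of the grey lock housing, 115 mm above the bench, fixed. z up; y along the shaft from crank to bangles; x across it, away from the robot; yaw within 0.2. The shaft's axis passes 30 mm below this point. On the +y side bangles (top 121 mm above the bench) begin 42 mm from the hole.
- long_pin: Steel pin, shank 14 mm thick, 75 mm long, tapered nose; collar 44 mm wide, 6 mm thick; on it a straight round grip 22 mm thick, 50 mm high; 0.15 kg. Origin: centre of collar's underside, z up. Hangs by its collar in a wooden rack, top 100 mm above the bench: one of 3 holes 80 mm apart along its x axis. The others hold a short pin (ball head) and a thick one (flat tab), 50 mm high.
There are look-alikes about, which are no part of the job. Leave any blue look-alike of the long_pin alone.

How it is judged:
By the outcome, as a careful person would: the job done as asked, in the order asked, and still so for the second after the job is handed in, with the robot touching nothing.
It also fails if it takes over 48 s, if anything falls off the work surface, if the arm or the gripper's body presses on something with over 40 N, if the wrist force passes 120 N, or if a joint passes its speed limit or range.

## Working session

There is one attempt and no reset: what is moved stays moved. The work goes in short steps, Python scripts to look and compute and a tool call to move; the robot and the scene stay as the last step left them, time stands still between calls to the robot, and variables do not carry over. Pictures are saved under pics/ and viewed, and the job is handed in when it is done.

Besides the shell and the picture viewer there is one more tool, called after "Emit:" in YAML: its name, and indented under it one key for each argument. play_rows: Moves the arm, as the interface text tells. Its arguments: {"type":"object","properties":{"moves":{"type":"array"},"grip_force":{"type":"number"}},"required":["moves"]}

```bash
mkdir -p pics; ls; cat > h.py <<'E'
import numpy as np, cv2
from cell import robot
def save(n,img): cv2.imwrite('pics/'+n,cv2.cvtColor(img,cv2.COLOR_RGB2BGR))
def proj(cam,P):
    c=robot.get_calibration(cam);V=np.array(c['view']);K=np.array(c['mtx'])
    p=V[:3,:3]@np.array(P,float)+V[:3,3]; s=np.array([p[0],-p[1]])/-p[2]
    s=s*(1+c['k1']*(s@s)); return K[:2,:2]@s+K[:2,2]
def ray(cam,uv):
    c=robot.get_calibration(cam);V=np.array(c['view']);K=np.array(c['mtx'])
    d=np.linalg.solve(K[:2,:2],np.array(uv,float)-K[:2,2]); s=d.copy()
    for _ in range(30): s=d/(1+c['k1']*(s@s))
    r=V[:3,:3].T@np.array([s[0],-s[1],-1.]); o=-V[:3,:3].T@V[:3,3]; return o,r
def atz(cam,uv,z):
    o,r=ray(cam,uv); return o+r*(z-o[2])/r[2]
E
python3 - <<'E'
from h import *
for c in('scene','top'):
    save(c+'1.png',robot.read_camera(c))
    k=robot.get_calibration(c); print(c,k, ray(c,(280,210)))
print(robot.observe())
for c in('scene','top'):
  for l in('long_pin','lock_hole','crank_grip','spindle'):
    print(c,l,robot.spot_in(c,l))
E
```

```text
pics
scene {'mtx': array([[487.00027769,   0.        , 278.11610227],
       [  0.        , 487.00027769, 207.82128397],
       [  0.        ,   0.        ,   1.        ]]), 'k1': -0.07160839629205012, 'view': array([[-0.08549851,  0.99619202, -0.01707247, -0.0981778 ],
       [-0.52096072, -0.03009229,  0.85305004,  0.1551422 ],
       [ 0.84928789,  0.0818286 ,  0.52154976, -1.627287  ],
       [ 0.        ,  0.        ,  0.        ,  1.        ]])} (array([1.45446409, 0.23563113, 0.71469094]), array([-0.84728798, -0.07784032, -0.52543214]))
top {'mtx': array([[470.68673933,   0.        , 279.68381012],
       [  0.        , 470.68673933, 205.54482952],
       [  0.        ,   0.        ,   1.        ]]), 'k1': -0.1073612984829839, 'view': array([[-0.01801114, -0.99953327, -0.02467471,  0.17903205],
       [ 0.9846815 , -0.02201344,  0.17296747, -0.56404548],
       [-0.17342992, -0.02118139,  0.98461841, -1.06255201],
       [ 0.        ,  0.        ,  0.        ,  1.        ]])} (array([0.37435141, 0.14402559, 1.14818735]), array([ 0.16409747,  0.0207183 , -0.98627218]))
{'time':
[... 654 characters left out ...]
_pin [{'point': [355.4, 219.3], 'score': 0.91}, {'point': [375.1, 276.8], 'score': 0.83}, {'point': [424.2, 220.3], 'score': 0.79}]
scene lock_hole [{'point': [221.9, 262.1], 'score': 0.65}]
scene crank_grip [{'point': [227.4, 243.8], 'score': 0.81}]
scene spindle [{'point': [231.3, 245.0], 'score': 0.66}]
top long_pin [{'point': [143.7, 252.2], 'score': 0.71}, {'point': [198.9, 154.5], 'score': 0.67}, {'point': [207.9, 222.7], 'score': 0.51}]
top lock_hole [{'point': [340.9, 197.2], 'score': 0.78}, {'point': [207.7, 224.7], 'score': 0.67}]
top crank_grip [{'point': [332.5, 192.4], 'score': 0.9}, {'point': [340.9, 195.2], 'score': 0.47}]
top spindle [{'point': [332.5, 188.1], 'score': 0.94}]
```

View pics/scene1.png

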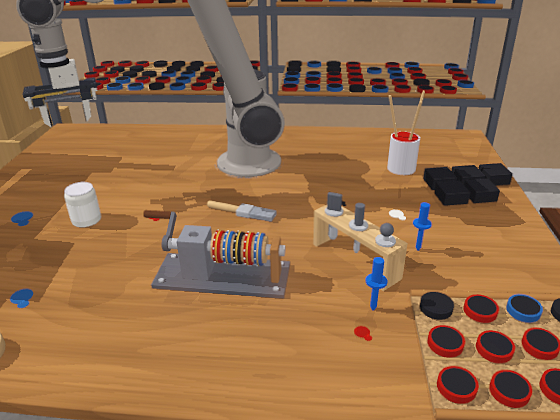

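View pics/top1.png

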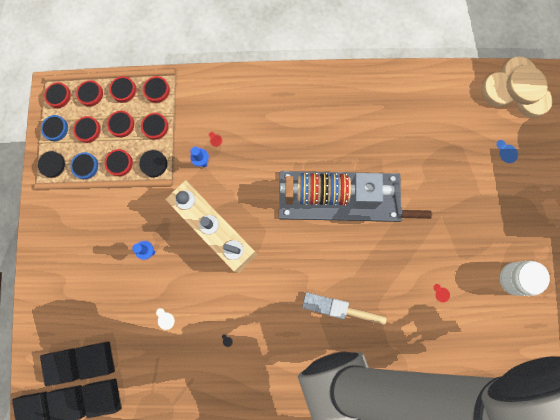

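```bash
python3 - <<'E'
import cv2
a=cv2.imread('pics/scene1.png')[170:330,130:470]; cv2.imwrite('pics/s1c.png',cv2.resize(a,None,fx=2.35,fy=2.35,interpolation=cv2.INTER_CUBIC))
a=cv2.imread('pics/top1.png')[110:290,110:400]; cv2.imwrite('pics/t1c.png',cv2.resize(a,None,fx=2.75,fy=2.75,interpolation=cv2.INTER_CUBIC))
E
```

```text
(no output)
```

View pics/s1c.png

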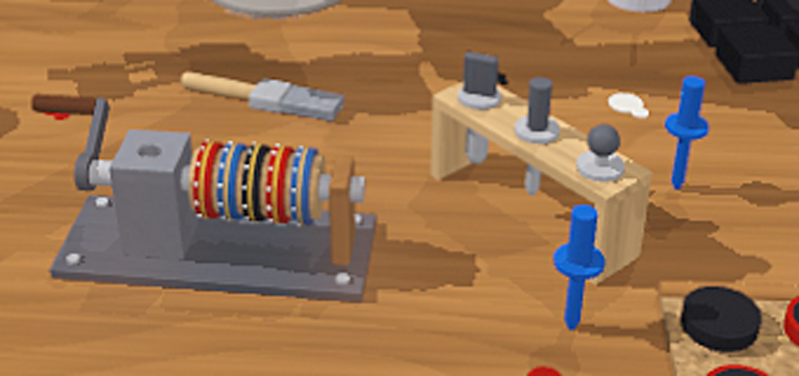

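View pics/t1c.png

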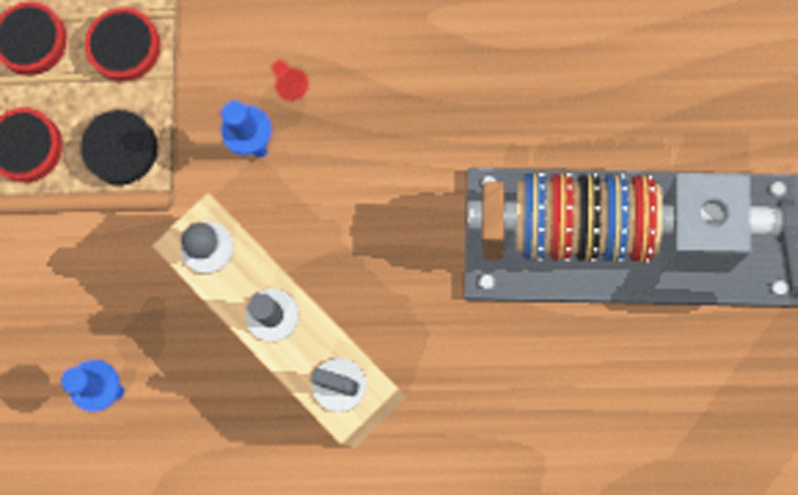

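The pictures show three things that could be the long pin:
- The grey round-grip pin in the middle of the rack, scene (358,215), top (208,223).
- A blue look-alike at scene (375,280), top (199,156).
- A blue look-alike at scene (424,222), top (144,250).

The other two rack pins have a ball head, scene (386,235), and a flat tab, scene (334,202). By the description I choose the grey one in the middle. The housing hole is at scene (194,234), top (370,187). The crank handle leans towards the robot at scene (157,214), top (415,214).

```bash
cat >> h.py <<'E'
def tri(a,b):
    o1,r1=ray('scene',a);o2,r2=ray('top',b)
    r1=r1/np.linalg.norm(r1);r2=r2/np.linalg.norm(r2)
    t=np.linalg.lstsq(np.c_[r1,-r2],o2-o1,rcond=None)[0]
    p,q=o1+t[0]*r1,o2+t[1]*r2; return (p+q)/2,np.linalg.norm(p-q)
E
python3 - <<'E'
from h import *
np.set_printoptions(precision=4,suppress=True)
S=lambda u,v:(130+(u+.5)/2.35-.5,170+(v+.5)/2.35-.5)
T=lambda u,v:(110+(u+.5)/2.75-.5,110+(v+.5)/2.75-.5)
print('hole',atz('scene',S(150,150),.115),atz('top',T(714,212),.115),tri(S(150,150),T(714,212)))
print('housing corners',[atz('top',T(*p),.115)[:2] for p in((678,175),(749,174),(749,250),(678,251))])
print('baseplate edge',[atz('top',p,.01)[:2] for p in((280,172),(400,174.5),(279,219),(400,221))])
for n,s,t in(('ball',(600,163),(207,246)),('long',(537,129),(271,314)),('tab',(480,97),(338,385))):
    print(n,atz('scene',S(*s),.106),atz('top',T(*t),.106),tri(S(*s),T(*t)))
print('griptop',atz('scene',S(540,84),.156),atz('top',T(261,306),.156))
print('handle ends',tri(S(36,103),(431,214.5)),tri(S(97,105),(403,213)))
a=robot.read_camera('top'); b=robot.read_camera('scene')
save('t2.png',cv2.resize(a[180:235,340:440],None,fx=8,fy=8,interpolation=2)); save('s2.png',cv2.resize(b[200:270,140:240],None,fx=8,fy=8,interpolation=2))
c=cv2.resize(a[190:260,180:260],None,fx=6,fy=6,interpolation=2);d=cv2.resize(b[190:260,320:400],None,fx=6,fy=6,interpolation=2)
save('p2.png',cv2.resize(np.hstack([c,d]),None,fx=.8,fy=.8))
E
```

```text
hole [ 0.5962 -0.0342  0.115 ] [ 0.5946 -0.0356  0.115 ] (array([ 0.5947, -0.0352,  0.114 ]), np.float64(0.001132016047870625))
housing corners [array([ 0.6262, -0.0077]), array([ 0.6259, -0.0662]), array([ 0.5625, -0.0625]), array([ 0.5629, -0.0047])]
baseplate edge [array([0.6596, 0.1662]), array([ 0.6465, -0.1322]), array([0.5415, 0.1708]), array([ 0.5299, -0.1249])]
ball [0.579  0.3821 0.106 ] [0.5775 0.3818 0.106 ] (array([0.5777, 0.3822, 0.1051]), np.float64(0.0003462772702485595))
long [0.5253 0.3273 0.106 ] [0.5197 0.3278 0.106 ] (array([0.5202, 0.3281, 0.1027]), np.float64(0.0006116347021724219))
tab [0.47   0.2733 0.106 ] [0.4607 0.2729 0.106 ] (array([0.4611, 0.2736, 0.1005]), np.float64(4.5323475462042235e-05))
griptop [0.5243 0.3267 0.156 ] [0.5192 0.3269 0.156 ]
handle ends (array([ 0.5275, -0.1678,  0.1191]), np.float64(0.003370619746638638)) (array([ 0.5319, -0.1041,  0.1218]), np.float64(0.004130145616337635))
```

View pics/t2.png

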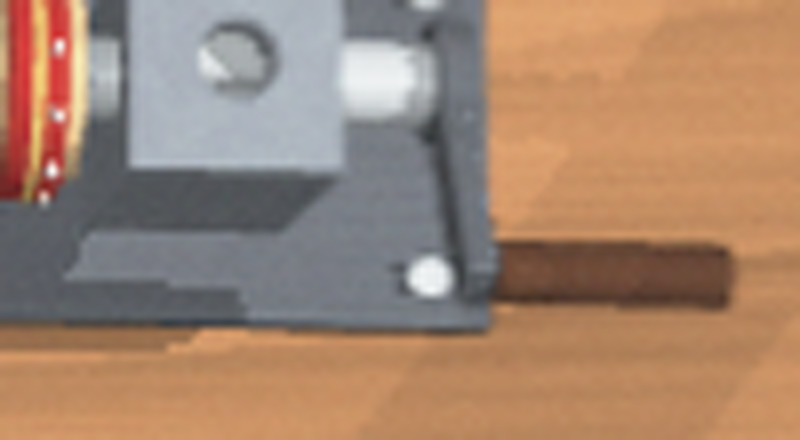

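View pics/s2.png

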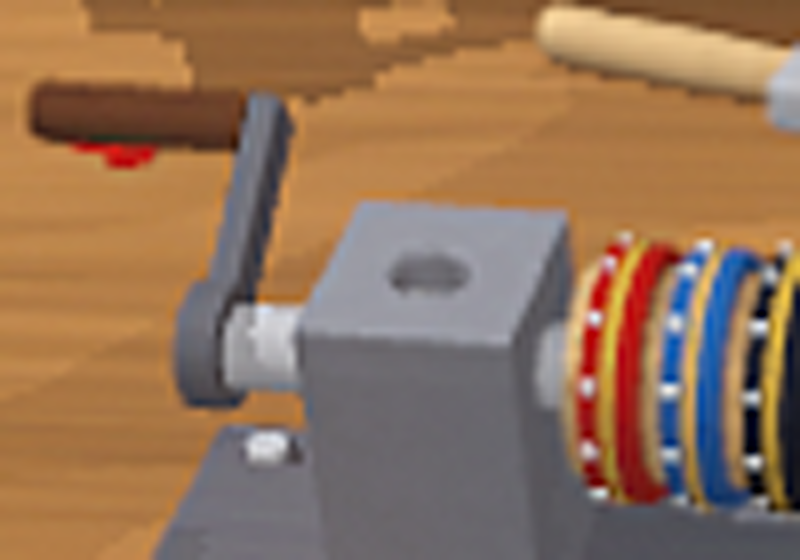

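View pics/p2.png

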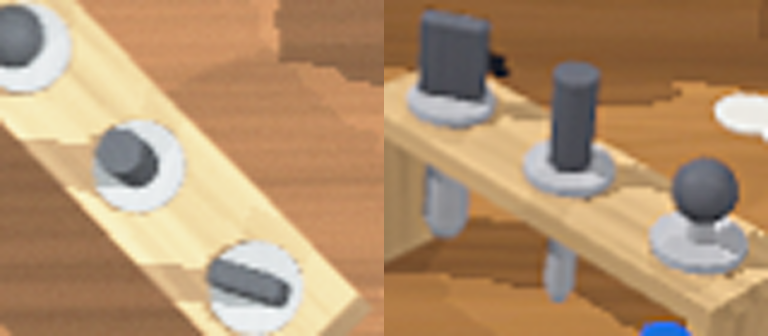

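```bash
cat >> h.py <<'E'
from scipy.spatial.transform import Rotation as Ro
np.set_printoptions(precision=4,suppress=True)
def st():
    s=robot.observe(); R=Ro.from_euler('xyz',s['tool_rot']).as_matrix(); return s,R
def plan(target,jawdeg):
    s,R=st(); d=np.array(target)-s['tool_pos']
    y=R[:,1]; a=np.degrees(np.arctan2(y[1],y[0])); 
    # turn about tool x (down) by +t turns jaw by -t in world yaw
    t=[((a-j+180)%360)-180 for j in(jawdeg,jawdeg+180)]
    print('t',s['time'],'pos',s['tool_pos'],'F',s['contact_force'],'open',s['opening'],'q6',s['qpos'][5]); print('x axis',R[:,0],'y',y,'jaw',a)
    print('world d',d,'tool d now',R.T@d,'turns',t)
    for tt in t: print(' after turn',tt,(R@Ro.from_euler('x',tt,degrees=True).as_matrix()).T@d)
E
python3 - <<'E'
from h import *
plan([.530,-.1375,.200],-2.4)
print(atz('top',(525,278),.06),atz('top',(199,156),.08),atz('top',(144,250),.08))
E
```

```text
t 0.6 pos [ 0.232  -0.4709  0.2267] F [ 0.2654 -0.2146 -0.4457] open 0.09174123901320708 q6 -0.14596027029245306
x axis [ 0.     -0.0001 -1.    ] y [ 0.4419 -0.8971  0.0001] jaw -63.774688651690745
world d [ 0.298   0.3334 -0.0267] tool d now [ 0.0267 -0.1674 -0.4146] turns [np.float64(-61.37468865169075), np.float64(118.62531134830925)]
 after turn -61.37468865169075 [ 0.0267  0.2837 -0.3456]
 after turn 118.62531134830925 [ 0.0267 -0.2837  0.3456]
[ 0.3816 -0.402   0.06  ] [0.6859 0.356  0.08  ] [0.4654 0.4819 0.08  ]
```

```bash
cat >> h.py <<'E'
def rows(target,jawdeg,n,which=0):
    s,R=st(); d=np.array(target)-s['tool_pos']; y=R[:,1]; a=np.degrees(np.arctan2(y[1],y[0]))
    t=((a-jawdeg-180*which+180)%360)-180
    for k in range(n):
        Rk=R@Ro.from_euler('x',t*k/n,degrees=True).as_matrix(); print((Rk.T@d/n).round(4),round(t/n,2))
E
python3 - <<'E'
from h import *
rows([.530,-.1375,.200],-2.4,10)
E
```

```text
[ 0.0027 -0.0167 -0.0415] -6.14
[ 0.0027 -0.0122 -0.043 ] -6.14
[ 0.0027 -0.0075 -0.0441] -6.14
[ 0.0027 -0.0028 -0.0446] -6.14
[ 0.0027  0.002  -0.0447] -6.14
[ 0.0027  0.0068 -0.0442] -6.14
[ 0.0027  0.0114 -0.0432] -6.14
[ 0.0027  0.016  -0.0418] -6.14
[ 0.0027  0.0204 -0.0398] -6.14
[ 0.0027  0.0245 -0.0374] -6.14
```

Emit:
play_rows:
  moves:
    - [[0.003, -0.017, -0.041, -6.14, 0], [0.003, -0.012, -0.043, -6.14, 0], [0.003, -0.008, -0.044, -6.14, 0], [0.003, -0.003, -0.045, -6.14, 0], [0.003, 0.002, -0.045, -6.14, 0], [0.003, 0.007, -0.044, -6.14, 0], [0.003, 0.011, -0.043, -6.14, 0], [0.003, 0.016, -0.042, -6.14, 0], [0.003, 0.02, -0.04, -6.14, 0], [0.003, 0.024, -0.037, -6.14, 0]]
  grip_force: 8

```text
time: 1.6
tool_pos: [0.5315, -0.1257, 0.196]
tool_rot: [0.532, 1.564, -1.049]
contact_force: [0.2, -0.7, 1.0]
opening: 0.0459
```

```bash
python3 - <<'E'
from h import *
plan([.530,-.1375,.101],-2.4)
E
```

```text
t 1.6 pos [ 0.5315 -0.1257  0.196 ] F [ 0.1514 -0.685   1.0181] open 0.045937039208246995 q6 -0.35825798614609117
x axis [ 0.0032 -0.0056 -1.    ] y [ 0.9999 -0.0104  0.0033] jaw -0.5972509485614056
world d [-0.0015 -0.0118 -0.095 ] tool d now [ 0.0951 -0.0017  0.0113] turns [np.float64(1.8027490514385818), np.float64(-178.1972509485614)]
 after turn 1.8027490514385818 [ 0.0951 -0.0013  0.0113]
 after turn -178.1972509485614 [ 0.0951  0.0013 -0.0113]
```

Emit:
play_rows:
  moves:
    - [[0, -0.001, 0.006, 1.8, 0], [0.01, 0, 0.005, 0, 0], [0.02, 0, 0, 0, 0], [0.02, 0, 0, 0, 0], [0.02, 0, 0, 0, 0], [0.015, 0, 0, 0, 0], [0.01, 0, 0, 0, 0], [0, 0, 0, 0, 0], [0, 0, 0, 0, 0], [0, 0, 0, 0, 0]]

```text
time: 2.6
tool_pos: [0.5287, -0.1414, 0.095]
tool_rot: [0.474, 1.565, -1.144]
contact_force: [0.5, -0.7, -0.8]
opening: 0.0461
```

```bash
python3 - <<'E'
from h import *
a=robot.read_camera('top'); b=robot.read_camera('scene')
save('a3.png',np.hstack([cv2.resize(a[150:250,330:450],None,fx=3.3,fy=3.3,interpolation=2), cv2.resize(b[170:270,120:240],None,fx=3.3,fy=3.3,interpolation=2)]))
plan([.530,-.1375,.101],-2.4)
E
```

```text
t 2.7 pos [ 0.5289 -0.1412  0.0953] F [ 0.4329  0.0358 -0.039 ] open 0.04562273725876859 q6 -0.3492365173174993
x axis [ 0.0032 -0.006  -1.    ] y [ 0.9989 -0.0463  0.0035] jaw -2.65121215868947
world d [0.0011 0.0037 0.0057] tool d now [-0.0057  0.0009 -0.0037] turns [np.float64(-0.25121215868946933), np.float64(179.74878784131056)]
 after turn -0.25121215868946933 [-0.0057  0.0009 -0.0037]
 after turn 179.74878784131056 [-0.0057 -0.0009  0.0037]
```

View pics/a3.png

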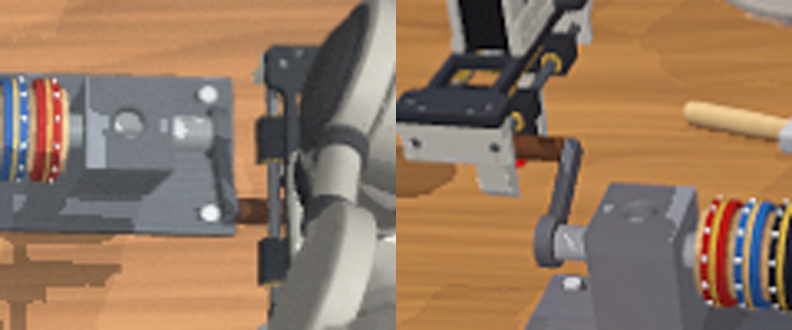

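The fingers straddle the handle at the middle of the left crop, with clearance on both sides. I'll close on it now.

Emit:
play_rows:
  moves:
    - [[-0.005, 0, 0, 0, -1], [0, 0, 0, 0, -1], [0, 0, 0, 0, -1], [0, 0, 0, 0, -1], [0, 0, 0, 0, -1], [0, 0, 0, 0, -1], [0, 0, 0, 0, -1], [0, 0, 0, 0, -1], [0, 0, 0, 0, -1], [0, 0, 0, 0, -1]]
  grip_force: 8

```text
time: 3.7
tool_pos: [0.5301, -0.1412, 0.1025]
tool_rot: [0.773, 1.561, -0.843]
contact_force: [-0.1, -0.6, -0.2]
opening: 0.0181
```

```bash
python3 - <<'E'
from h import *
plan([.590,-.139,.136],-2.4)
s,R=st()
# handle centre assumed = grasp x; angle from x using hole
ys=np.array([.042,.999]); xs=np.array([.999,-.042])
r=s['tool_pos'][:2]-[.595,-.0353]; print('shaft coords',r@xs,r@ys,'angle',np.arcsin(-(r@xs)/.07))
E
```

```text
t 3.7 pos [ 0.5301 -0.1412  0.1025] F [-0.0747 -0.5685 -0.154 ] open 0.01806389062334063 q6 -0.34930293412340535
x axis [ 0.0067 -0.0075 -0.9999] y [ 0.999  -0.0453  0.0071] jaw -2.5941407146001247
world d [0.0599 0.0022 0.0335] tool d now [-0.0331  0.0599 -0.0046] turns [np.float64(-0.19414071460013815), np.float64(179.8058592853999)]
 after turn -0.19414071460013815 [-0.0331  0.06   -0.0044]
 after turn 179.8058592853999 [-0.0331 -0.06    0.0044]
shaft coords -0.060361537315575656 -0.10849882079317552 angle 1.0398093011399103
```

Emit:
play_rows:
  moves:
    - [[-0.0061, 0.004, 0, 0, -1], [-0.0057, 0.0046, 0, 0, -1], [-0.0051, 0.0052, 0, 0, -1], [-0.0045, 0.0057, 0, 0, -1], [-0.0039, 0.0061, 0, 0, -1], [-0.0033, 0.0065, 0, 0, -1], [-0.0026, 0.0068, 0, 0, -1], [-0.0019, 0.007, 0, 0, -1], [-0.0011, 0.0072, 0, 0, -1], [0, 0, 0, 0, -1]]

```text
time: 4.7
tool_pos: [0.578, -0.1432, 0.1423]
tool_rot: [-1.111, 1.556, -2.727]
contact_force: [1.4, -1.5, -4.7]
opening: 0.0175
```

```bash
python3 - <<'E'
from h import *
plan([.590,-.139,.136],-2.4)
s,R=st()
ys=np.array([.042,.999]); xs=np.array([.999,-.042])
r=s['tool_pos'][:2]-[.595,-.0353]; print('shaft coords',r@xs,r@ys,'angle',np.arcsin(-(r@xs)/.07))
E
```

```text
t 4.7 pos [ 0.578  -0.1432  0.1423] F [ 1.4087 -1.5424 -4.717 ] open 0.0174981868254215 q6 -0.316674072184113
x axis [-0.0139 -0.0061 -0.9999] y [ 0.9989 -0.0446 -0.0137] jaw -2.5547007029594537
world d [ 0.012   0.0042 -0.0063] tool d now [ 0.0061  0.0119 -0.0048] turns [np.float64(-0.15470070295944538), np.float64(179.84529929704058)]
 after turn -0.15470070295944538 [ 0.0061  0.0119 -0.0048]
 after turn 179.84529929704058 [ 0.0061 -0.0119  0.0048]
shaft coords -0.012423667184613662 -0.10855166860040999 angle 0.1784261803208134
```

Emit:
play_rows:
  moves:
    - [[0.001, 0.004, -0.001, 0, -1], [0.001, 0.004, 0, 0, -1], [0.001, 0.003, 0, 0, -1], [0, 0, 0, 0, -1], [0, 0, 0, 0, -1], [0, 0, 0, 0, -1], [0, 0, 0, 0, -1], [0, 0, 0, 0, -1], [0, 0, 0, 0, -1], [0, 0, 0, 0, -1]]

```text
time: 5.7
tool_pos: [0.5903, -0.1438, 0.1418]
tool_rot: [-0.826, 1.557, -2.442]
contact_force: [-2.0, -0.5, 2.8]
opening: 0.0173
```

```bash
python3 - <<'E'
from h import *
plan([.590,-.139,.136],-2.4)
s,R=st()
ys=np.array([.042,.999]); xs=np.array([.999,-.042])
r=(s['tool_pos']-.02*R[:,0])[:2]-[.595,-.0353]; print('shaft coords',r@xs,r@ys,'angle',np.arcsin(-(r@xs)/.07))
a=robot.read_camera('top'); b=robot.read_camera('scene')
save('a4.png',np.hstack([cv2.resize(a[150:250,330:450],None,fx=3.3,fy=3.3,interpolation=2), cv2.resize(b[170:270,120:240],None,fx=3.3,fy=3.3,interpolation=2)]))
E
```

```text
t 5.7 pos [ 0.5903 -0.1438  0.1418] F [-1.9638 -0.4549  2.8356] open 0.017297179971200866 q6 -0.3089528150105825
x axis [-0.0107 -0.009  -0.9999] y [ 0.999  -0.0447 -0.0102] jaw -2.559244971840571
world d [-0.0003  0.0048 -0.0058] tool d now [ 0.0057 -0.0004 -0.0048] turns [np.float64(-0.15924497184056463), np.float64(179.84075502815944)]
 after turn -0.15924497184056463 [ 0.0057 -0.0004 -0.0048]
 after turn 179.84075502815944 [0.0057 0.0004 0.0048]
shaft coords 2.962351105707455e-05 -0.10837086096245895 angle -0.00042319302773283636
```

View pics/a4.png

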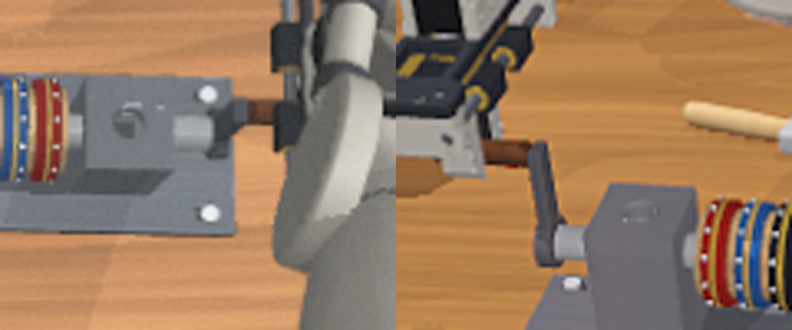

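Emit:
play_rows:
  moves:
    - [[0, 0, 0, 0, 0], [0, 0, 0, 0, 0], [0, 0, 0, 0, 0], [0, 0, 0, 0, 0], [-0.02, 0, 0, 0, 0], [-0.03, 0, 0, 0, 0], [-0.03, 0, 0, 0, 0], [-0.02, 0, 0, 0, 0], [0, 0.03, -0.03, 0, 0], [0, 0.03, -0.03, 0, 0]]

```text
time: 6.8
tool_pos: [0.6536, -0.0874, 0.2444]
tool_rot: [-0.9, 1.557, -2.522]
contact_force: [-0.2, -0.0, -1.3]
opening: 0.046
```

```bash
python3 - <<'E'
from h import *
plan([.520,.328,.215],133)
a=robot.read_camera('top'); b=robot.read_camera('scene')
save('a5.png',np.hstack([cv2.resize(a[150:250,330:450],None,fx=3.3,fy=3.3,interpolation=2), cv2.resize(b[170:270,120:240],None,fx=3.3,fy=3.3,interpolation=2)]))
# predicted crank
h=np.array([.595,-.0353,0]);ys=np.array([.042,.999,0]);xs=np.array([.999,-.042,0])
for th in(-.2,0,.2):
  print(th,[ (c,proj(c,h-ys*d-xs*.07*np.sin(th)+[0,0,.085+.07*np.cos(th)])) for d in(.0695,.1355) for c in('scene','top')])
E
```

```text
t 6.8 pos [ 0.6536 -0.0874  0.2444] F [-0.1862 -0.0348 -1.3402] open 0.04600829496759362 q6 -0.19196895057300353
x axis [-0.0109 -0.0078 -0.9999] y [ 0.9986 -0.0514 -0.0105] jaw -2.9463365065722162
world d [-0.1336  0.4154 -0.0294] tool d now [ 0.0276 -0.1545 -0.4083] turns [np.float64(-135.9463365065722), np.float64(44.05366349342779)]
 after turn -135.9463365065722 [0.0276 0.3949 0.186 ]
 after turn 44.05366349342779 [ 0.0276 -0.3949 -0.186 ]
-0.2 [('scene', array([158.1916, 220.0896])), ('top', array([403.8056, 177.2149])), ('scene', array([129.1851, 218.3888])), ('top', array([433.8028, 177.8694]))]
0 [('scene', array([160.2319, 216.087 ])), ('top', array([404.1134, 183.3228])), ('scene', array([131.4964, 214.4425])), ('top', array([434.223 , 183.9655]))]
0.2 [('scene', array([162.4111, 213.2445])), ('top', array([404.1164, 189.745 ])), ('scene', array([133.9779, 211.6461])), ('top', array([434.2597, 190.373 ]))]
```

View pics/a5.png

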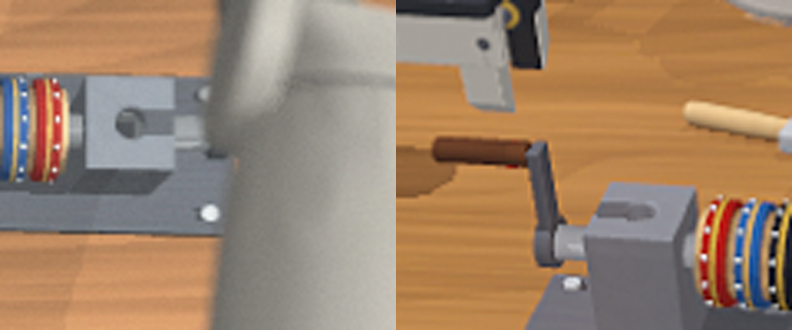

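The handle's inner end is at scene (160.6,216.4). The prediction for angle 0 is (160.2,216.1), so the crank is upright. Next, the pin.

```bash
python3 - <<'E'
from h import *
rows([.520,.328,.215],-47,10)
E
```

```text
[ 0.0027 -0.0154 -0.0406] 4.44
[ 0.0027 -0.0185 -0.0393] 4.44
[ 0.0027 -0.0215 -0.0377] 4.44
[ 0.0027 -0.0243 -0.0359] 4.44
[ 0.0027 -0.027  -0.0339] 4.44
[ 0.0027 -0.0296 -0.0317] 4.44
[ 0.0027 -0.0319 -0.0294] 4.44
[ 0.0027 -0.0341 -0.0268] 4.44
[ 0.0027 -0.0361 -0.0241] 4.44
[ 0.0027 -0.0378 -0.0212] 4.44
```

Emit:
play_rows:
  moves:
    - [[0.003, -0.015, -0.041, 4.4, 0], [0.003, -0.018, -0.039, 4.4, 0], [0.003, -0.021, -0.038, 4.4, 0], [0.003, -0.024, -0.036, 4.4, 0], [0.003, -0.027, -0.034, 4.4, 0], [0.003, -0.03, -0.032, 4.4, 0], [0.003, -0.032, -0.029, 4.4, 0], [0.002, -0.034, -0.027, 4.4, 0], [0.002, -0.036, -0.024, 4.4, 0], [0.002, -0.02, -0.011, 4.4, 0]]

```text
time: 7.9
tool_pos: [0.5267, 0.3183, 0.2103]
tool_rot: [-0.13, 1.556, -2.552]
contact_force: [0.3, -0.4, 0.4]
opening: 0.0457
```

```bash
python3 - <<'E'
from h import *
plan([.520,.328,.200],-47)
E
```

```text
t 7.9 pos [0.5267 0.3183 0.2103] F [ 0.3086 -0.4307  0.4393] open 0.04569170968931847 q6 1.271894250550832
x axis [-0.0124 -0.0083 -0.9999] y [ 0.6593 -0.7519 -0.0019] jaw -48.756199598001125
world d [-0.0067  0.0097 -0.0103] tool d now [ 0.0103 -0.0117 -0.0015] turns [np.float64(-1.7561995980011318), np.float64(178.2438004019989)]
 after turn -1.7561995980011318 [ 0.0103 -0.0117 -0.0019]
 after turn 178.2438004019989 [0.0103 0.0117 0.0019]
```

Emit:
play_rows:
  moves:
    - [[0.005, -0.006, -0.001, -1, 0], [0.005, -0.005, -0.001, -0.7, 0], [0, 0, 0, 0, 0], [0, 0, 0, 0, 0], [0, 0, 0, 0, 0], [0, 0, 0, 0, 0], [0, 0, 0, 0, 0], [0, 0, 0, 0, 0], [0, 0, 0, 0, 0], [0, 0, 0, 0, 0]]

```text
time: 8.9
tool_pos: [0.5217, 0.3242, 0.1993]
tool_rot: [-0.084, 1.555, -2.47]
contact_force: [0.2, 0.2, 0.2]
opening: 0.0462
```

```bash
python3 - <<'E'
from h import *
plan([.520,.328,.114],-47)
a=robot.read_camera('top'); b=robot.read_camera('scene')
save('a6.png',np.hstack([cv2.resize(a[160:270,150:270],None,fx=3.3,fy=3.3,interpolation=2), cv2.resize(b[160:270,310:430],None,fx=3.3,fy=3.3,interpolation=2)]))
E
```

```text
t 8.9 pos [0.5217 0.3242 0.1993] F [0.217  0.2381 0.2284] open 0.04619008328698791 q6 1.2502255421622208
x axis [-0.0125 -0.0099 -0.9999] y [ 0.6852 -0.7284 -0.0013] jaw -46.7506878530746
world d [-0.0017  0.0038 -0.0853] tool d now [ 0.0853 -0.0038 -0.0027] turns [np.float64(0.24931214692540493), np.float64(-179.7506878530746)]
 after turn 0.24931214692540493 [ 0.0853 -0.0038 -0.0027]
 after turn -179.7506878530746 [0.0853 0.0038 0.0027]
```

View pics/a6.png

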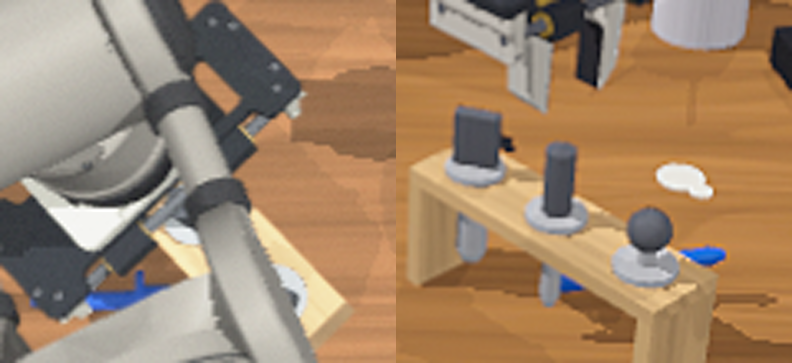

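```bash
python3 - <<'E'
from h import *
save('s7.png',robot.read_camera('scene')); save('t7.png',robot.read_camera('top'))
E
```

```text
(no output)
```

View pics/s7.png

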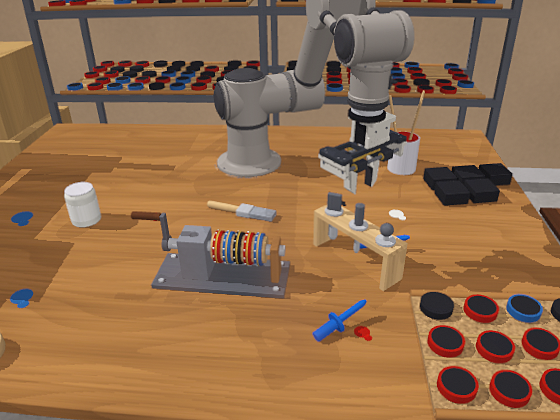

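View pics/t7.png

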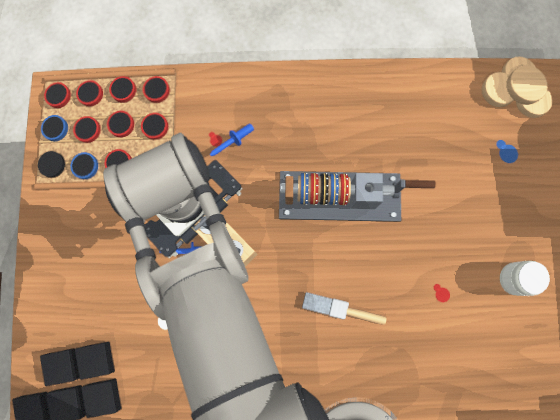

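Both blue look-alikes have fallen over, now at scene (340,320) and about (385,240). The arm was never near either one, and they had been balancing on their noses. I'll leave them alone. The crank is still upright, and the grey pin is in the rack below the gripper.

Emit:
play_rows:
  moves:
    - [[0.005, -0.003, -0.002, 0, 0], [0.015, 0, 0, 0, 0], [0.018, 0, 0, 0, 0], [0.018, 0, 0, 0, 0], [0.014, 0, 0, 0, 0], [0.008, 0, 0, 0, 0], [0.002, 0, 0, 0, 0], [0, 0, 0, 0, 0], [0, 0, 0, 0, 0], [0, 0, 0, 0, 0]]

```text
time: 10.1
tool_pos: [0.5199, 0.3298, 0.1163]
tool_rot: [-0.079, 1.558, -2.464]
contact_force: [-0.2, 0.5, -0.5]
opening: 0.046
```

```bash
python3 - <<'E'
from h import *
plan([.520,.328,.114],-47)
b=robot.read_camera('scene')
save('a8.png',cv2.resize(b[160:270,310:430],None,fx=5,fy=5,interpolation=2))
E
```

```text
t 10.1 pos [0.5199 0.3298 0.1163] F [-0.1555  0.4911 -0.5003] open 0.04596510903509576 q6 1.258022867592067
x axis [-0.0102 -0.0082 -0.9999] y [ 0.6865 -0.7272 -0.001 ] jaw -46.64956881443861
world d [ 0.0001 -0.0018 -0.0023] tool d now [0.0023 0.0014 0.0011] turns [np.float64(0.3504311855613764), np.float64(-179.64956881443862)]
 after turn 0.3504311855613764 [0.0023 0.0014 0.0011]
 after turn -179.64956881443862 [ 0.0023 -0.0014 -0.0011]
```

View pics/a8.png

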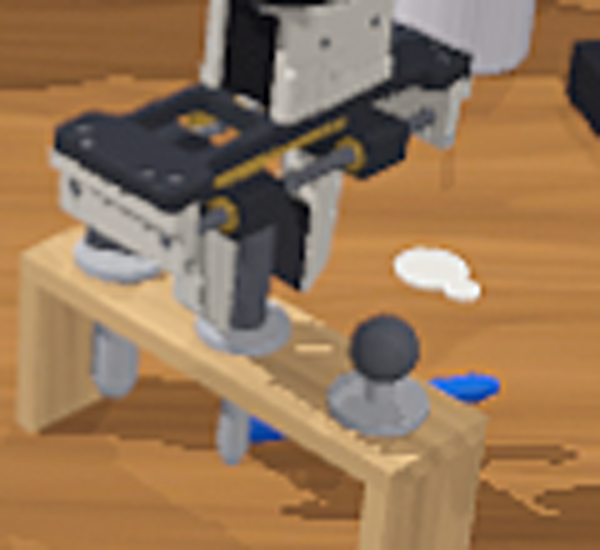

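Emit:
play_rows:
  moves:
    - [[0.002, 0.0015, 0.001, 0, 0], [0, 0, 0, 0, -1], [0, 0, 0, 0, -1], [0, 0, 0, 0, -1], [0, 0, 0, 0, -1], [0, 0, 0, 0, -1], [0, 0, 0, 0, -1], [0, 0, 0, 0, -1], [0, 0, 0, 0, -1], [0, 0, 0, 0, -1]]
  grip_force: 35

```text
time: 11.15
tool_pos: [0.5208, 0.3281, 0.1156]
tool_rot: [-0.026, 1.56, -2.411]
contact_force: [-0.1, 0.4, 0.2]
opening: 0.0213
```

```bash
python3 - <<'E'
from h import *
plan([.520,.328,.225],-47)
b=robot.read_camera('scene')
save('a9.png',cv2.resize(b[160:270,310:430],None,fx=5,fy=5,interpolation=2))
E
```

```text
t 11.15 pos [0.5208 0.3281 0.1156] F [-0.1273  0.3533  0.1512] open 0.02131978084257349 q6 1.2550953256252728
x axis [-0.008  -0.0072 -0.9999] y [ 0.6863 -0.7273 -0.0003] jaw -46.66102417286342
world d [-0.0008 -0.0001  0.1094] tool d now [-0.1094 -0.0005  0.0018] turns [np.float64(0.33897582713657926), np.float64(-179.66102417286342)]
 after turn 0.33897582713657926 [-0.1094 -0.0005  0.0018]
 after turn -179.66102417286342 [-0.1094  0.0005 -0.0018]
```

View pics/a9.png

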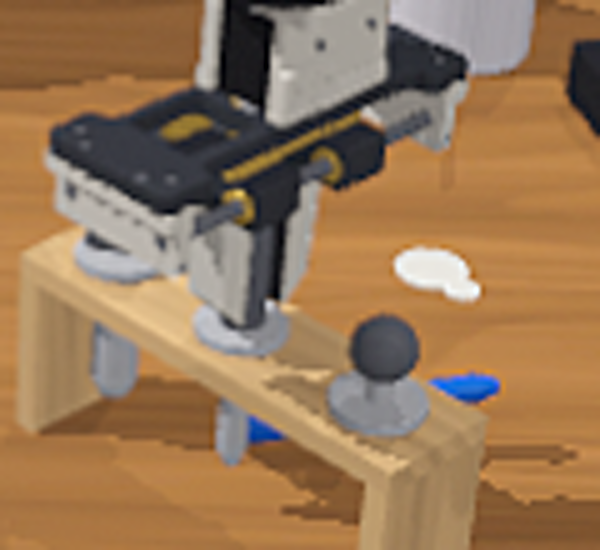

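Emit:
play_rows:
  moves:
    - [[-0.005, 0, 0, 0, -1], [-0.01, 0, 0, 0, -1], [-0.015, 0, 0, 0, -1], [-0.02, 0, 0, 0, -1], [-0.02, 0, 0, 0, -1], [-0.02, 0, 0, 0, -1], [-0.02, 0, 0, 0, -1], [-0.01, 0, 0, 0, -1], [0, 0, 0, 0, -1], [0, 0, 0, 0, -1]]

```text
time: 12.2
tool_pos: [0.5211, 0.3286, 0.2436]
tool_rot: [-0.045, 1.559, -2.43]
contact_force: [-0.1, 0.3, -1.8]
opening: 0.0218
```

```bash
python3 - <<'E'
from h import *
plan([.595,-.0353,.240],-2.4)
rows([.595,-.0353,.240],-2.4,12)
b=robot.read_camera('scene')
save('a10.png',cv2.resize(b[100:270,280:430],None,fx=4,fy=3.5,interpolation=2))
E
```

```text
t 12.2 pos [0.5211 0.3286 0.2436] F [-0.12    0.3424 -1.7653] open 0.021773387968549933 q6 1.2546734270250142
x axis [-0.0087 -0.0075 -0.9999] y [ 0.6863 -0.7273 -0.0005] jaw -46.659795026755496
world d [ 0.0739 -0.3639 -0.0036] tool d now [0.0057 0.3154 0.196 ] turns [np.float64(-44.25979502675551), np.float64(135.74020497324454)]
 after turn -44.25979502675551 [0.0057 0.0891 0.3604]
 after turn 135.74020497324454 [ 0.0057 -0.0891 -0.3604]
[0.0005 0.0263 0.0163] -3.69
[0.0005 0.0252 0.018 ] -3.69
[0.0005 0.024  0.0196] -3.69
[0.0005 0.0227 0.0211] -3.69
[0.0005 0.0213 0.0225] -3.69
[0.0005 0.0198 0.0238] -3.69
[0.0005 0.0182 0.025 ] -3.69
[0.0005 0.0165 0.0261] -3.69
[0.0005 0.0148 0.0272] -3.69
[0.0005 0.0131 0.0281] -3.69
[0.0005 0.0112 0.0288] -3.69
[0.0005 0.0093 0.0295] -3.69
```

View pics/a10.png

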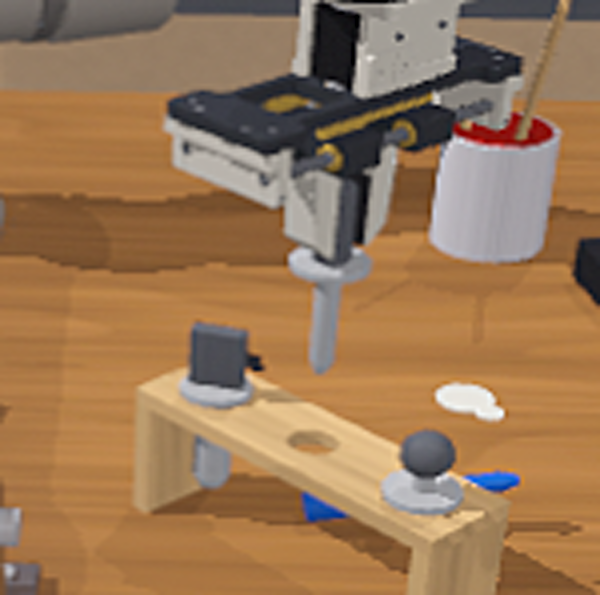

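The pin is lifted clear and hangs vertically, with its nose at crop (320,365). Next I'll carry it over the hole.

Emit:
play_rows:
  moves:
    - [[0.001, 0.026, 0.016, -3.7, -1], [0.001, 0.025, 0.018, -3.7, -1], [0, 0.024, 0.02, -3.7, -1], [0, 0.023, 0.021, -3.7, -1], [0, 0.021, 0.022, -3.7, -1], [0, 0.02, 0.024, -3.7, -1], [0, 0.018, 0.025, -3.7, -1], [0, 0.016, 0.026, -3.7, -1], [0, 0.015, 0.027, -3.7, -1], [0, 0.013, 0.028, -3.7, -1]]

```text
time: 13.25
tool_pos: [0.5824, 0.0196, 0.2298]
tool_rot: [-1.142, 1.538, -2.848]
contact_force: [0.2, 0.9, -1.8]
opening: 0.0215
```

```bash
python3 - <<'E'
from h import *
plan([.595,-.0353,.240],-2.4)
E
```

```text
t 13.25 pos [0.5824 0.0196 0.2298] F [ 0.2275  0.881  -1.7601] open 0.02154256991533822 q6 0.04649520948095988
x axis [-0.031  -0.0093 -0.9995] y [ 0.9904 -0.1349 -0.0294] jaw -7.7533402750175755
world d [ 0.0126 -0.0549  0.0102] tool d now [-0.0101  0.0196  0.0529] turns [np.float64(-5.353340275017587), np.float64(174.64665972498244)]
 after turn -5.353340275017587 [-0.0101  0.0146  0.0545]
 after turn 174.64665972498244 [-0.0101 -0.0146 -0.0545]
```

Emit:
play_rows:
  moves:
    - [[-0.003, 0.004, 0.018, -1.8, -1], [-0.003, 0.004, 0.015, -1.8, -1], [-0.002, 0.004, 0.01, -1, -1], [-0.002, 0.002, 0.006, -0.7, -1], [0, 0, 0, 0, -1], [0, 0, 0, 0, -1], [0, 0, 0, 0, -1], [0, 0, 0, 0, -1], [0, 0, 0, 0, -1], [0, 0, 0, 0, -1]]

```text
time: 14.25
tool_pos: [0.5891, -0.0345, 0.2324]
tool_rot: [-1.367, 1.525, -2.979]
contact_force: [0.1, 0.5, -0.5]
opening: 0.0212
```

```bash
python3 - <<'E'
from h import *
plan([.595,-.0353,.240],-2.4)
s,R=st(); print('nose',s['tool_pos']+R[:,0]*.0906)
a=robot.read_camera('top'); b=robot.read_camera('scene')
for c in('top','scene'): print(c,'collar',proj(c,s['tool_pos']+R[:,0]*.0156),'nose',proj(c,s['tool_pos']+R[:,0]*.0906),'hole',proj(c,[.595,-.0353,.115]))
save('a11.png',np.hstack([cv2.resize(a[120:250,310:430],None,fx=3.3,fy=3.3,interpolation=2), cv2.resize(b[130:260,140:260],None,fx=3.3,fy=3.3,interpolation=2)]))
E
```

```text
t 14.25 pos [ 0.5891 -0.0345  0.2324] F [ 0.0958  0.543  -0.5383] open 0.02123616482618393 q6 -0.13609867697428213
x axis [-0.0447 -0.0073 -0.999 ] y [ 0.9982 -0.0413 -0.0444] jaw -2.3721859366311437
world d [ 0.0059 -0.0008  0.0076] tool d now [-0.0078  0.0055  0.0007] turns [np.float64(0.02781406336885084), np.float64(-179.97218593663115)]
 after turn 0.02781406336885084 [-0.0078  0.0055  0.0007]
 after turn -179.97218593663115 [-0.0078 -0.0055 -0.0007]
nose [ 0.5851 -0.0351  0.1419]
top collar [377.0875 179.1069] nose [371.3163 188.4206] hole [369.1616 186.5992]
scene collar [188.9852 191.2969] nose [192.9634 220.4569] hole [193.1737 233.2186]
```

View pics/a11.png

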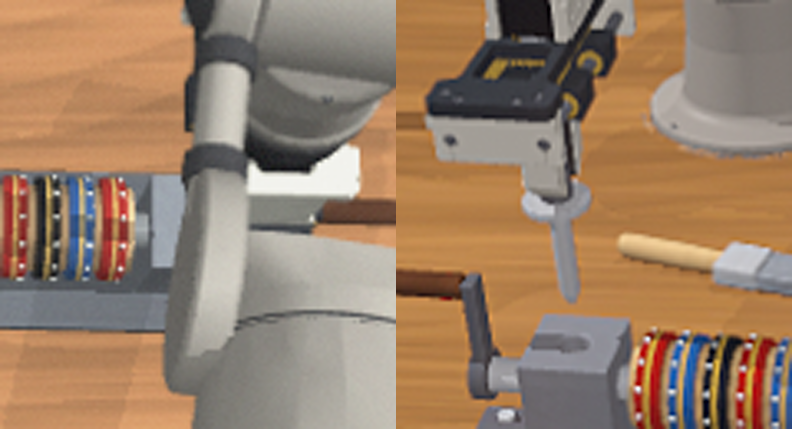

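Emit:
play_rows:
  moves:
    - [[-0.004, 0.005, 0, 0, -1], [-0.004, 0.004, 0, 0, -1], [0, 0, 0, 0, -1], [0, 0, 0, 0, -1], [0, 0, 0, 0, -1], [0, 0, 0, 0, -1], [0, 0, 0, 0, -1], [0, 0, 0, 0, -1], [0, 0, 0, 0, -1], [0, 0, 0, 0, -1]]

```text
time: 15.35
tool_pos: [0.5994, -0.035, 0.2408]
tool_rot: [-1.365, 1.526, -2.977]
contact_force: [-0.8, -0.0, -0.8]
opening: 0.0212
```

```bash
python3 - <<'E'
from h import *
plan([.595,-.0353,.240],-2.4)
s,R=st(); print('nose',s['tool_pos']+R[:,0]*.0906,s['qpos'],s['qvel'],s['joint_efforts'])
E
```

```text
t 15.35 pos [ 0.5994 -0.035   0.2408] F [-0.8319 -0.0371 -0.7569] open 0.021191359941457273 q6 -0.13414846091953123
x axis [-0.0445 -0.0074 -0.999 ] y [ 0.9982 -0.0416 -0.0441] jaw -2.389090645805209
world d [-0.0044 -0.0003 -0.0008] tool d now [ 0.001  -0.0043  0.0005] turns [np.float64(0.010909354194780008), np.float64(-179.9890906458052)]
 after turn 0.010909354194780008 [ 0.001  -0.0043  0.0005]
 after turn -179.9890906458052 [ 0.001   0.0043 -0.0005]
nose [ 0.5954 -0.0357  0.1503] [-0.1778  0.5005  1.236  -0.0152  1.4477 -0.1341] [-0.0017 -0.0031  0.0009  0.0002 -0.002  -0.0003] [ -0.0022 -53.0086 -25.9551  -0.004    0.2667  -0.0039]
```

```bash
python3 - <<'E'
from h import *
s,R=st()
b=robot.read_camera('scene')
for c in('scene',): print(c,'collar',proj(c,s['tool_pos']+R[:,0]*.0156),'nose',proj(c,s['tool_pos']+R[:,0]*.0906),'hole',proj(c,[.595,-.0353,.115]))
save('a12.png',cv2.resize(b[175:250,150:240],None,fx=8,fy=8,interpolation=2))
E
```

```text
scene collar [187.0936 190.2027] nose [191.1905 219.772 ] hole [193.1737 233.2186]
```

View pics/a12.png

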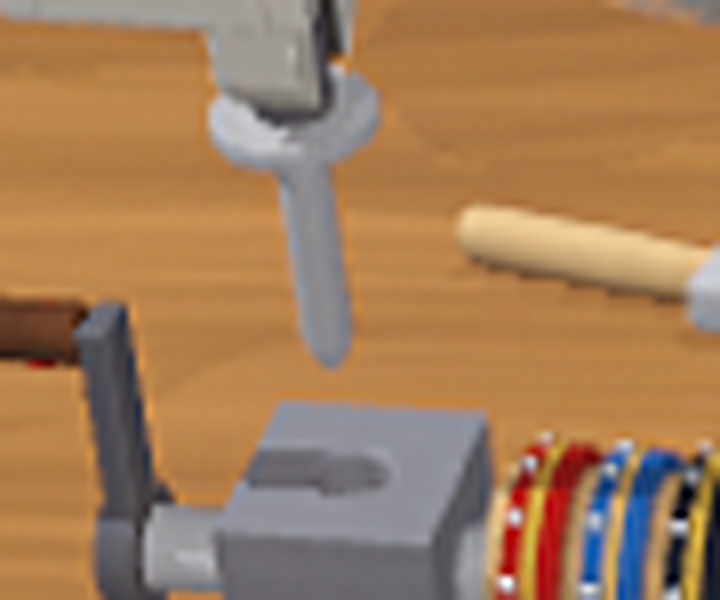

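Emit:
play_rows:
  moves:
    - [[0, 0.002, -0.001, 0, -1], [0, 0, 0, 0, -1], [0.006, 0, 0, 0, -1], [0.008, 0, 0, 0, -1], [0.008, 0, 0, 0, -1], [0.008, 0, 0, 0, -1], [0.006, 0, 0, 0, -1], [0, 0, 0, 0, -1], [0, 0, 0, 0, -1], [0, 0, 0, 0, -1]]

```text
time: 16.4
tool_pos: [0.5993, -0.0342, 0.2002]
tool_rot: [-1.381, 1.523, -2.993]
contact_force: [-0.5, 0.1, -0.5]
opening: 0.0209
```

```bash
python3 - <<'E'
from h import *
plan([.602,-.0340,.1306],-2.4)
s,R=st(); p=s['tool_pos'];x=R[:,0]
for z in(.115,.0775): print(z,p+x*(z-p[2])/x[2])
print('nose',p+x*.0906)
b=robot.read_camera('scene')
save('a13.png',cv2.resize(b[175:250,150:240],None,fx=8,fy=8,interpolation=2))
E
```

```text
t 16.4 pos [ 0.5993 -0.0342  0.2002] F [-0.4637  0.0878 -0.5201] open 0.020921206185560835 q6 -0.1314947453590411
x axis [-0.0468 -0.007  -0.9989] y [ 0.9981 -0.0416 -0.0465] jaw -2.387193755582218
world d [ 0.0027  0.0002 -0.0696] tool d now [ 0.0694  0.006  -0.0009] turns [np.float64(0.012806244417788548), np.float64(-179.9871937555822)]
 after turn 0.012806244417788548 [ 0.0694  0.006  -0.0009]
 after turn -179.9871937555822 [ 0.0694 -0.006   0.0009]
0.115 [ 0.5953 -0.0348  0.115 ]
0.0775 [ 0.5935 -0.0351  0.0775]
nose [ 0.595  -0.0348  0.1098]
```

View pics/a13.png

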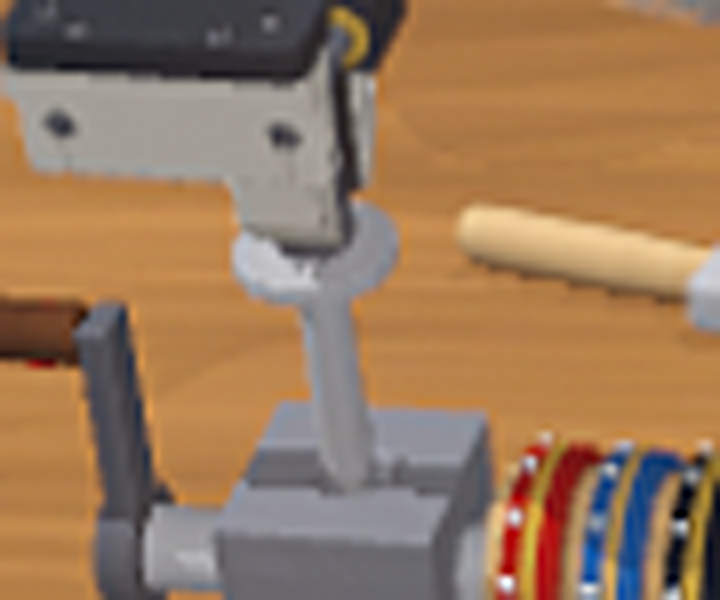

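Emit:
play_rows:
  moves:
    - [[0, 0.001, -0.0012, 0, -1], [0.003, 0, 0, 0, -1], [0.004, 0, 0, 0, -1], [0.004, 0, 0, 0, -1], [0.004, 0, 0, 0, -1], [0.004, 0, 0, 0, -1], [0.003, 0, 0, 0, -1], [0, 0, 0, 0, -1], [0, 0, 0, 0, -1], [0, 0, 0, 0, -1]]

```text
time: 17.45
tool_pos: [0.5996, -0.0332, 0.1768]
tool_rot: [-1.372, 1.525, -2.984]
contact_force: [0.2, -0.7, -1.0]
opening: 0.0211
```

```bash
python3 - <<'E'
from h import *
plan([.602,-.0340,.1306],-2.4)
s,R=st(); p=s['tool_pos'];x=R[:,0]
for z in(.115,.0775): print(z,p+x*(z-p[2])/x[2])
print('nose',p+x*.0906)
b=robot.read_camera('scene')
save('a14.png',cv2.resize(b[175:250,150:240],None,fx=8,fy=8,interpolation=2))
E
```

```text
t 17.45 pos [ 0.5996 -0.0332  0.1768] F [ 0.1838 -0.6861 -0.9933] open 0.02111887671913573 q6 -0.12884837750184883
x axis [-0.0456 -0.0072 -0.9989] y [ 0.9981 -0.0416 -0.0452] jaw -2.388991377780997
world d [ 0.0024 -0.0008 -0.0462] tool d now [0.0461 0.0045 0.0003] turns [np.float64(0.011008622219009112), np.float64(-179.988991377781)]
 after turn 0.011008622219009112 [0.0461 0.0045 0.0003]
 after turn -179.988991377781 [ 0.0461 -0.0045 -0.0003]
0.115 [ 0.5968 -0.0336  0.115 ]
0.0775 [ 0.5951 -0.0339  0.0775]
nose [ 0.5955 -0.0338  0.0863]
```

View pics/a14.png

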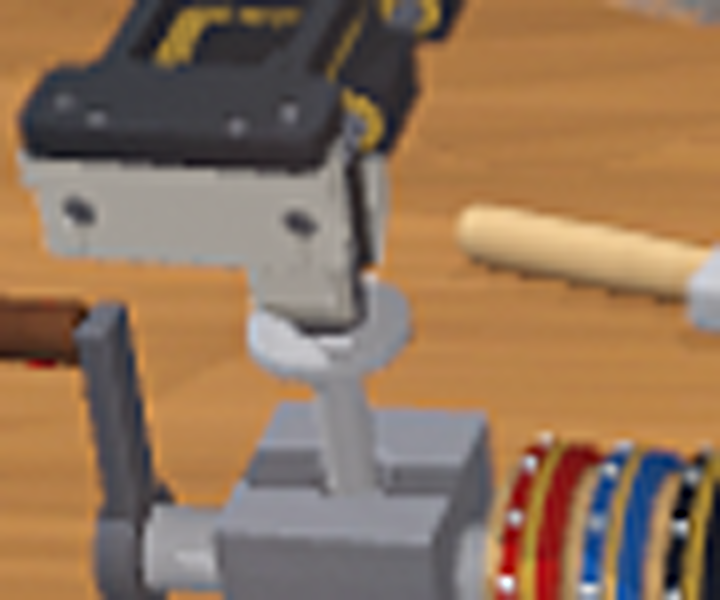

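The pin has entered the hole (nose at z = 0.086) with no side force, so I'll keep going.

Emit:
play_rows:
  moves:
    - [[0.002, 0, 0, 0, -1], [0.004, 0, 0, 0, -1], [0.004, 0, 0, 0, -1], [0.004, 0, 0, 0, -1], [0.004, 0, 0, 0, -1], [0.004, 0, 0, 0, -1], [0.003, 0, 0, 0, -1], [0, 0, 0, 0, -1], [0, 0, 0, 0, -1], [0, 0, 0, 0, -1]]

```text
time: 18.5
tool_pos: [0.5984, -0.0334, 0.1496]
tool_rot: [-1.373, 1.525, -2.985]
contact_force: [-0.2, -0.3, -0.5]
opening: 0.0213
```

```bash
python3 - <<'E'
from h import *
plan([.602,-.0340,.1306],-2.4)
s,R=st(); p=s['tool_pos'];x=R[:,0]
for z in(.115,.0775): print(z,p+x*(z-p[2])/x[2])
E
```

```text
t 18.5 pos [ 0.5984 -0.0334  0.1496] F [-0.1802 -0.2899 -0.5112] open 0.021288047468719477 q6 -0.1284715847030494
x axis [-0.0455 -0.0072 -0.9989] y [ 0.9981 -0.0417 -0.0452] jaw -2.3909184896199083
world d [ 0.0036 -0.0006 -0.019 ] tool d now [0.0188 0.0044 0.0003] turns [np.float64(0.00908151038009919), np.float64(-179.9909184896199)]
 after turn 0.00908151038009919 [0.0188 0.0044 0.0003]
 after turn -179.9909184896199 [ 0.0188 -0.0044 -0.0003]
0.115 [ 0.5969 -0.0336  0.115 ]
0.0775 [ 0.5951 -0.0339  0.0775]
```

Emit:
play_rows:
  moves:
    - [[0.002, 0, 0, 0, -1], [0.003, 0, 0, 0, -1], [0.003, 0, 0, 0, -1], [0.003, 0, 0, 0, -1], [0.002, 0, 0, 0, -1], [0.001, 0, 0, 0, -1], [0.001, 0, 0, 0, -1], [0, 0, 0, 0, -1], [0, 0, 0, 0, -1], [0, 0, 0, 0, -1]]

```text
time: 19.5
tool_pos: [0.5979, -0.0335, 0.1336]
tool_rot: [-1.367, 1.525, -2.979]
contact_force: [-0.4, 1.1, -2.1]
opening: 0.0217
```

```bash
python3 - <<'E'
from h import *
plan([.602,-.0340,.1306],-2.4)
b=robot.read_camera('scene')
save('a15.png',cv2.resize(b[175:250,150:240],None,fx=8,fy=8,interpolation=2))
E
```

```text
t 19.5 pos [ 0.5979 -0.0335  0.1336] F [-0.4375  1.0596 -2.1142] open 0.021747044042471752 q6 -0.1282417965470322
x axis [-0.0447 -0.0073 -0.999 ] y [ 0.9981 -0.0416 -0.0444] jaw -2.3869298215636303
world d [ 0.0041 -0.0005 -0.003 ] tool d now [0.0028 0.0042 0.0003] turns [np.float64(0.013070178436379365), np.float64(-179.98692982156362)]
 after turn 0.013070178436379365 [0.0028 0.0042 0.0003]
 after turn -179.98692982156362 [ 0.0028 -0.0042 -0.0003]
```

View pics/a15.png

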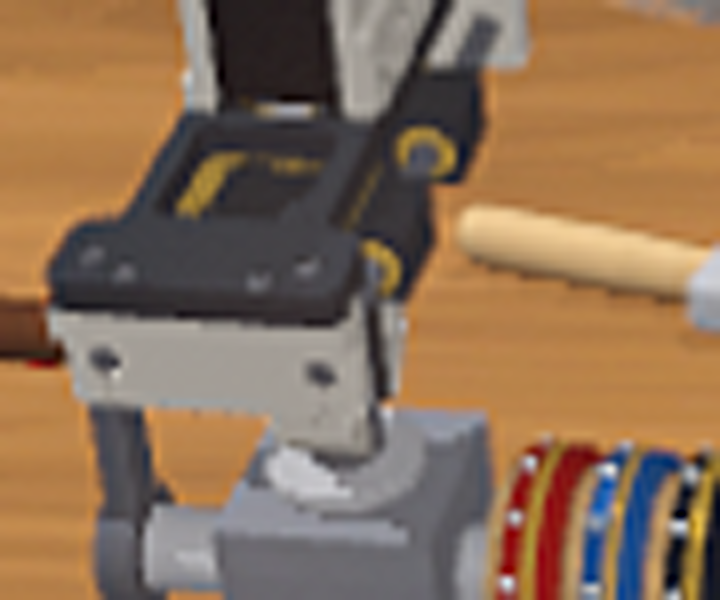

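Emit:
play_rows:
  moves:
    - [[0.001, 0, 0, 0, -1], [0.001, 0, 0, 0, -1], [0, 0, 0, 0, -1], [0, 0, 0, 0, -0.1], [0, 0, 0, 0, -0.1], [0, 0, 0, 0, -0.1], [0, 0, 0, 0, -0.1], [0, 0, 0, 0, -0.1], [0, 0, 0, 0, -0.1], [0, 0, 0, 0, -0.1]]

```text
time: 20.55
tool_pos: [0.5986, -0.0337, 0.1327]
tool_rot: [-1.347, 1.528, -2.959]
contact_force: [-0.5, -0.1, 0.4]
opening: 0.0416
```

```bash
python3 - <<'E'
from h import *
plan([.602,-.0340,.1306],-2.4)
b=robot.read_camera('scene')
save('a16.png',cv2.resize(b[175:250,150:240],None,fx=8,fy=8,interpolation=2))
E
```

```text
t 20.55 pos [ 0.5986 -0.0337  0.1327] F [-0.4672 -0.0631  0.4351] open 0.041610977602893465 q6 -0.12820515289565454
x axis [-0.0423 -0.0078 -0.9991] y [ 0.9983 -0.0416 -0.042 ] jaw -2.389019422288797
world d [ 0.0034 -0.0003 -0.0021] tool d now [0.0019 0.0035 0.0002] turns [np.float64(0.010980577711194428), np.float64(-179.98901942228878)]
 after turn 0.010980577711194428 [0.0019 0.0035 0.0002]
 after turn -179.98901942228878 [ 0.0019 -0.0035 -0.0002]
```

View pics/a16.png

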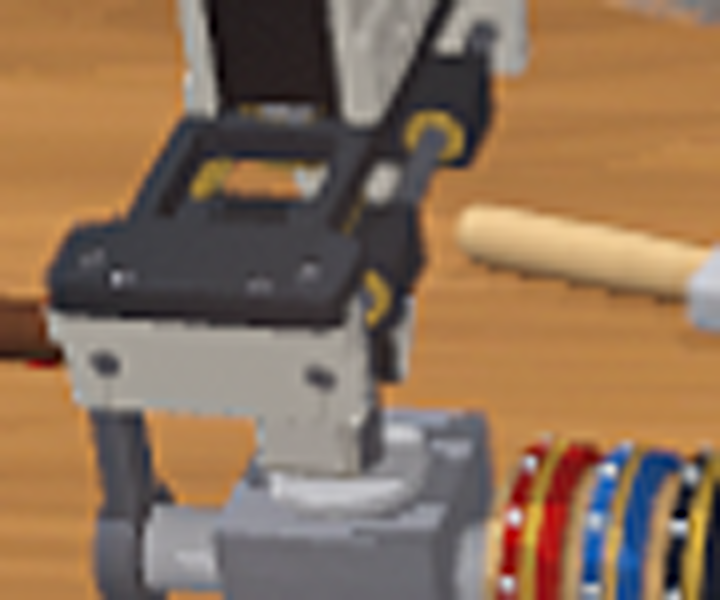

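Released, and the collar looks flat on the housing. I'll retreat straight up, then sideways.

Emit:
play_rows:
  moves:
    - [[-0.005, 0, 0, 0, -0.1], [-0.01, 0, 0, 0, -0.1], [-0.015, 0, 0, 0, -0.1], [-0.02, 0, 0, 0, -0.1], [-0.03, 0, 0, 0, -0.1], [-0.03, 0, 0, 0, -0.1], [0, 0, -0.03, 0, -0.1], [0, 0, -0.04, 0, -0.1], [0, 0, -0.04, 0, -0.1], [0, 0, -0.03, 0, -0.1]]

```text
time: 21.6
tool_pos: [0.611, 0.1066, 0.2545]
tool_rot: [-1.274, 1.536, -2.894]
contact_force: [-0.0, 0.2, 0.6]
opening: 0.0417
```

Emit:
play_rows:
  moves:
    - [[0, 0, -0.04, 0, -0.1], [0, 0, -0.04, 0, -0.1], [0, 0, -0.04, 0, -0.1], [0, 0, -0.03, 0, -0.1], [0, 0, 0, 0, -0.1], [0, 0, 0, 0, -0.1], [0, 0, 0, 0, -0.1], [0, 0, 0, 0, -0.1], [0, 0, 0, 0, -0.1], [0, 0, 0, 0, -0.1]]

```text
time: 22.6
tool_pos: [0.6182, 0.2631, 0.2603]
tool_rot: [-1.261, 1.543, -2.88]
contact_force: [0.5, 0.1, -0.3]
opening: 0.0416
```

```bash
python3 - <<'E'
from h import *
a=robot.read_camera('top'); b=robot.read_camera('scene')
save('a17.png',np.hstack([cv2.resize(a[140:250,320:440],None,fx=3.3,fy=3.3,interpolation=2), cv2.resize(b[160:270,120:240],None,fx=3.3,fy=3.3,interpolation=2)]))
h=np.array([.5954,-.0349,0])
for z in(.115,.121,.171): print(z,'top',(proj('top',h+[0,0,z])-[320,140])*3.3,'scene',(proj('scene',h+[0,0,z])-[120,160])*3.3+[396,0])
s=robot.observe(); print(s['time'],s['tool_pos'],s['opening'])
E
```

```text
0.115 top [161.6167 153.2148] scene [637.9223 241.9833]
0.121 top [163.0474 151.3268] scene [636.9373 234.5013]
0.171 top [175.6168 134.7328] scene [628.5337 170.3795]
22.7 [0.6182 0.2634 0.2602] 0.04152822129196748
```

View pics/a17.png

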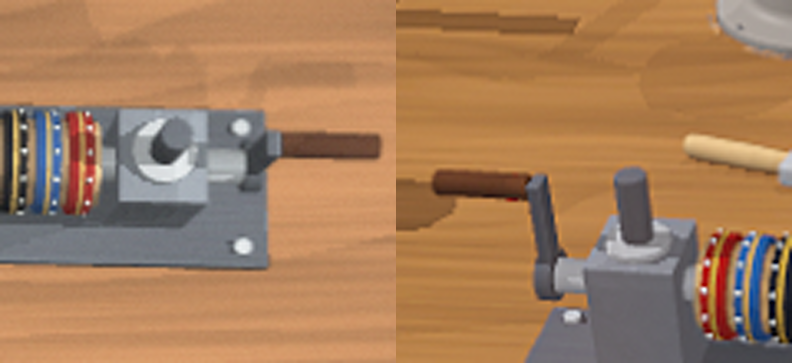

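The pin is seated. The grip top is at crop (632,172) against a predicted (629,170), the collar is flat on the housing, the crank is upright, and the gripper is well clear.

```bash
python3 - <<'E'
from h import *
print(robot.hand_in())
E
```

```text
the job is handed in; nothing more can be done
None
```

The job is done and handed in at about 22.7 s of the 48 s allowed; `hand_in()` reports no verdict. I turned the crank from about 1.04 rad to upright. Then I took the grey round-grip pin from the middle of the rack, pushed it down through the hole, let go and moved the arm clear.

**Last checks:**
- **Crank:** the handle's inner end was within about 0.5 px of where it should be at angle 0, measured after I let go of the crank. The final pictures still show it upright.
- **Pin:** the final pictures show the collar flat on the housing. The grip top is within about 1 px of the position predicted for a fully seated pin.
- **Forces:** the readings I took stayed under about 6 N.

**What did not go cleanly:**
- **Tilt:** the tool had picked up a tilt of about 2.6° by the insertion. I pushed the pin in along its own axis, and it settled flat when released.
- **Look-alikes:** both blue pins, which stood on their noses at the start, fell over early on. The arm was not near them and I did not touch them; both are still on the bench.

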